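Sort loose glass into tile gutters and under a spring clip

ROBOT

A 6-joint arm with a two-finger parallel gripper is mounted at the origin on a cart in front of the work surface, level with it; the furniture and walls round the work are solid. World frame = base frame: x ahead of the robot, y to its left, z up, the work surface at z = 0. Lengths are in mm, angles in rad, forces in N, time in s.
With the tool pointing down it reaches from about 275 to 750 mm from the base axis. Payload 10.2 kg.
Tool frame: the origin (TCP) lies between the finger pads; the fingertips stand 14 mm ahead of it and the grasp point (between the pads) lies 5 mm behind it (tip_reach is the distance from the TCP to the fingertips, in mm); z points along the fingers, y is the line along which they close (so a half turn about z gives the same grasp; the last joint's range is limited). The gripper opens to 85 mm and grips with 20 to 120 N. Pads are 22 mm wide; open, the fingers measure 114 mm over their backs; the gripper's body (76 mm by 85 mm) begins 54 mm behind the grasp point. The pads swing forward as they close: fully open they stand 13 mm farther back than shut.
Start: joints at [-1.335, 0.313, 1.498, -0, 1.331, -0.223], TCP at [232.497, -470.719, 245.294] pointing down, gripper open.
Joint ranges: [-2.94, 2.94], [-0.97, 2.17], [0.19, 2.56], [-1.23, 4.37], [0.02, 3.11], [-2.88, 2.88]. Speed limits (rad/s): [2.39, 2.39, 3.01, 3.14, 3.14, 3.14].

INTERFACE

Orientations are given as a unit quaternion [w, x, y, z].
In Python, from rig import * gives the robot as it stands.
- The arm moves only by the tool arm_command, never from a script. Its argument "steps" is a list that holds one entry, the list of rows, each a list of 7 numbers: the opening, from 0 (shut) to 1 (fully open), then the shift along the tool's x, y, z each as a share of 0.05 m, from -1 to 1, then the turn, a rotation vector about the tool's x, y, z each as a share of 0.15 rad, from -1 to 1. A call has 1 to 8 rows; each row shifts and turns the commanded pose from where the row before left it, along the tool's axes as they then stand; what a row does not reach is not made up. A row lasts 1/8 s, in which the tool goes at most 62.5 mm and 10.7 degrees, less where a joint would pass 70% of its speed; a pose out of reach is approached as far as the arm can. A call with a number of a shift or a turn outside -1 to 1 is refused whole. A call with a gripper value outside its range is refused whole. The fingers move at their own pace and stop on an object; "squeeze" is the grip in N (left out, the last holds). Time passes only in rows, so rows that do not move let the fingers close. It gives the time, the measured TCP pose, the force, the opening and the grip force at its end, in the units of the state.
- sense(): the state, without advancing time (a new reading comes with each control period).
- capture(name): name is "scene" or "top"; returns the picture (420x560x3 uint8, red, green, blue); there is no depth.
- get_calibration(name): a dict with "intrinsics" (3x3 intrinsics, pixels), "D" ([k1, k2, p1, p2, k3] as OpenCV has them; the pictures are not rectified), "rvec" (rotation vector, rad) and "tvec" (3), from world to camera coordinates, as OpenCV has them. Camera axes: x right, y down, z forward; pixel columns grow to the right and rows downward; lengths in mm; the calibration is good to about 2 mm. A picture is of the moment at which its call begins. get_calibration takes no time and is no camera call.
- finish_job(): hands the job in; it is judged then, once.
The state is a dict: "time_s": time; "joints": joint angles; "dq": joint speeds; "tau": joint torques, N m; "eef_pos": TCP position; "ee_rot": TCP orientation; "force": force on the tool from outside, world axes, zero at the start; "wrist_torque": the same for the moment, N m; "grip_width": opening from 0.0 (shut) to 1.0 (fully open); "grip_force": force on a finger pad.
Only numpy, scipy, OpenCV 4.12 (cv2) and the standard library are available. Lean on these libraries where they do the work, as an engineer would, in place of code of your own. Each camera call takes 0.05 s, during which the arm holds its last target. There are 200 camera calls.

TASK

Sort the loose glass in front of the grinder: lay both dark blue tiles flat, one behind the other, in the blue gutter and the pale sky-blue tile flat in the white gutter, each wholly between the gutter's ends. Lay the green offcut lengthwise on the plywood board and slide it under the spring clip, up to the brass stop. Let go of everything, and leave the mug where it stands.

Things in the scene. Friction and masses are not known exactly. Their poses are not given: they have to be found in the camera images.
- navy_a: Dark blue glass tile, 25 x 25 mm, 8 mm thick, lying flat and loose; origin at the centre of its underside, x and y along its sides, z up. One of two alike.
- navy_b: Dark blue glass tile, 25 x 25 mm, 8 mm thick, lying flat and loose; origin at the centre of its underside, x and y along its sides, z up. The other of the two; which of them lies at which end of the gutter does not matter.
- pale: Pale, cloudy sky-blue glass tile, 25 x 25 mm, 8 mm thick, lying flat and loose; origin at the centre of its underside, x and y along its sides, z up. 
- offcut: Loose offcut of green glass lying flat, 8 mm thick, 30 g; origin at the middle of its underside, z up, length along its y. Outline corners (x, y) in mm: (-21,-32), (-17,32), (17,26), (21,-19), so the long sides taper slightly; 38 mm wide across the middle, gripped there across its x.
- gutter_blue: Bright blue plastic gutter for the dark tiles, screwed on a fixed wooden block; 95 mm long (its x), 46 wide (its y). Flat floor 35 mm above the underside, side walls up to 45 mm, 40 mm apart inside; open at both ends: fingers closing along its length go down between the walls to the floor. Origin at the centre of the block's underside, z up. Two tiles fit with centres at x = +25 and -25 mm.
- gutter_white: White plastic gutter for the pale tile, screwed on a fixed wooden block; 95 mm long (its x), 46 wide (its y). Flat floor 35 mm above the underside, side walls up to 45 mm, 40 mm apart inside; open at both ends: fingers closing along its length go down between the walls to the floor. Origin at the centre of the block's underside, z up.
- clip_board: Plywood board on a fixed wooden block, 100 mm long (its x), 64 wide (its y), top face 47 mm above the underside; origin at the centre of the underside, z up. At its far (+x) end a brass stop, 8 mm high, has its face at x = +40 mm, below the spring clip; the -x end is open. Offcut home: leading corner at the stop, centre at x = +7 mm (10 mm short is still enough), either end first.
- clip (a joint): Lift of the steel spring clip, rad: 0 empty, about 0.08 with the offcut under it. 16 mm wide, on the board's centre line, pinned at x = 41 mm. Empty, its lowest part (x = 13 to 21 mm) is 6 mm above the board; its nose bends up from there to x = -1 mm, 12 mm above the board. It presses down with 1 N; the offcut, laid before the nose (centre x = -43 mm) and pushed to +x, lifts it (2 to 5 N).
- task_lamp: Black goose-neck lamp, cannot move: keep clear. Foot: disc of 70 mm radius about x 0.45, y 0.04; the 27 mm neck rises there to 0.32 m, bends over near x 0.51, y 0.10 at 0.45 m and ends in a shade at x 0.53 to 0.66, y 0.12 to 0.25, 0.24 to 0.37 m high. The arm starts left of it, the work lies right of it. (The origin given is not the foot's centre.)
- mug: Bystander: green and white mug, 101 mm tall, 78 mm across, beyond the lamp, left of the grinder. Origin at the centre of its underside.

How it is judged:
By the outcome, as a careful person would: the job done as asked, in the order asked, and still so for the second after the job is handed in, with the robot touching nothing.
It also fails if it takes over 102 s, if anything falls off the work surface, if the arm or the gripper's body presses on something with over 40 N, if the wrist force passes 120 N, or if a joint passes its speed limit or range.

## Working session

There is one attempt and no reset: what is moved stays moved. The work goes in short steps, Python scripts to look and compute and a tool call to move; the robot and the scene stay as the last step left them, time stands still between calls to the robot, and variables do not carry over. Pictures are saved under pics/ and viewed, at most 14 in all, crops included, and the job is handed in when it is done.

Besides the shell and the picture viewer there is one more tool, called after "Call:" as a command line: name --argument value ..., lists and objects as JSON in quotes. arm_command: Moves the arm, as the interface text tells. Its arguments: {"type":"object","properties":{"steps":{"type":"array"},"squeeze":{"type":"number"}},"required":["steps"]}

```bash
ls; mkdir -p pics
python3 - <<'E'
from rig import *
import cv2
for n in ("scene","top"):
    im=capture(n); cv2.imwrite(f"pics/{n}0.png",cv2.resize(im[:,:,::-1],(784,588),interpolation=cv2.INTER_CUBIC)); cv2.imwrite(f"pics/raw_{n}0.png",im[:,:,::-1])
    print(n,get_calibration(n))
s=sense();print(s)
E
```

```text
pics
scene {'intrinsics': array([[426.3993657 ,   0.        , 275.74270977],
       [  0.        , 426.3993657 , 207.91275751],
       [  0.        ,   0.        ,   1.        ]]), 'D': array([-0.00295754,  0.        ,  0.        ,  0.        ,  0.        ]), 'rvec': array([ 1.08839608, -2.37606841,  1.03743259]), 'tvec': array([271.03431736, 384.25413084, 568.11255839])}
top {'intrinsics': array([[488.07266683,   0.        , 275.54551148],
       [  0.        , 488.07266683, 213.13303699],
       [  0.        ,   0.        ,   1.        ]]), 'D': array([0.02446593, 0.        , 0.        , 0.        , 0.        ]), 'rvec': array([ 2.21041237, -1.99326061,  0.2196168 ]), 'tvec': array([-154.71374317,  513.29848282,  793.65994429])}
{'time_s': 0.1, 'joints': array([-1.33536241e+00,  3.13393815e-01,  1.49830413e+00, -5.55347871e-06,
        1.33098359e+00, -2.23354899e-01]), 'dq': array([-2.70708794e-04, -1.62723639e-03, -1.71822162e-03, -1.06818060e-03,
       -1.62232910e-03,  6.44830838e-05]), 'tau': array([ 2.59788205e-03, -4.12896681e+01, -2.60141373e+01, -1.72624532e-04,
        3.04480578e-03,  2.72837019e-05]), 'eef_pos': array([ 232.46657738, -470.51591895,  244.81385811]), 'ee_rot': array([-5.44412436e-04,  9.73803983e-01,  2.27388447e-01, -5.98498902e-06]), 'force': array([-0.52525653,  0.00149516,  0.53431254]), 'wrist_torque': array([-0.02406591, -0.02121202,  0.00931793]), 'grip_force': 0.0, 'grip_width': 0.9972604938146725}
```

View pics/scene0.png

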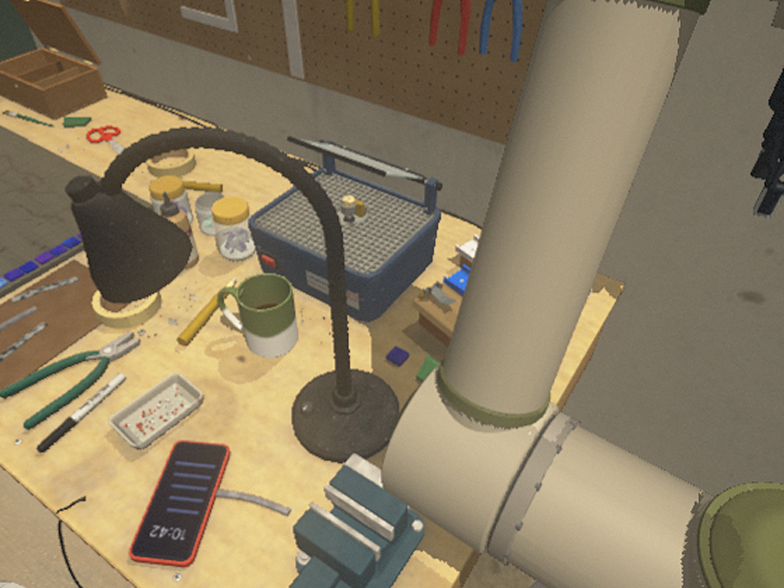

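View pics/top0.png

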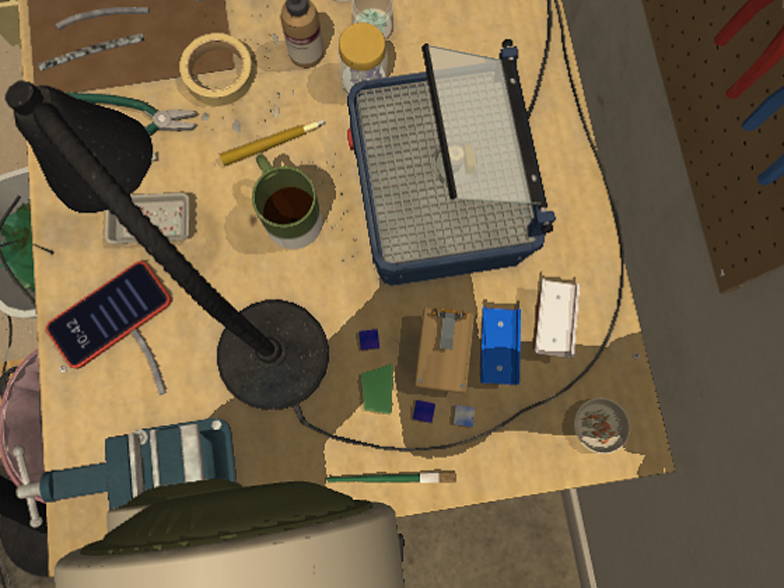

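The scene view shows the mug (270,310) and lamp; the arm hides most of the work. The top view shows the work: navy tiles at (369,339) and (424,411), pale (463,415), offcut (377,388), board (445,348), blue gutter (501,344) and white gutter (556,315).

```bash
cat > h.py <<'E'
import numpy as np, cv2
from rig import *
from scipy.spatial.transform import Rotation as R
def cal(n):
    c=get_calibration(n); return np.array(c["intrinsics"]),np.array(c["D"]),np.array(c["rvec"]),np.array(c["tvec"])
def ray(n,uv):
    K,D,r,t=cal(n); p=cv2.undistortPoints(np.array(uv,float).reshape(-1,1,2),K,D)[:,0]
    Rm=cv2.Rodrigues(r)[0]; d=np.c_[p,np.ones(len(p))]@Rm; return -Rm.T@t,d
def atz(n,uv,z):
    o,d=ray(n,uv); return o+d*((z-o[2])/d[:,2])[:,None]
def proj(n,P):
    K,D,r,t=cal(n); return cv2.projectPoints(np.array(P,float).reshape(-1,1,3),r,t,K,D)[0][:,0]
def tri(uv1,uv2):
    "scene, top -> point, miss distance"
    out=[]
    for a,b in zip(uv1,uv2):
        o1,d1=ray("scene",[a]);o2,d2=ray("top",[b]);d1=d1[0]/np.linalg.norm(d1);d2=d2[0]/np.linalg.norm(d2)
        k=np.linalg.lstsq(np.c_[d1,-d2],o2-o1,rcond=None)[0];p,q=o1+k[0]*d1,o2+k[1]*d2
        out.append(np.r_[(p+q)/2,np.linalg.norm(p-q)])
    return np.array(out)
E
python3 - <<'E'
from h import *
print("cams",ray("scene",[[0,0]])[0],ray("top",[[0,0]])[0])
im=cv2.imread("pics/raw_top0.png")
c=im[180:310,240:430]; cv2.imwrite("pics/crop1.png",cv2.resize(c,None,fx=4.2,fy=4.2,interpolation=cv2.INTER_CUBIC))
print(proj("top",[sense()["eef_pos"]]))
hsv=cv2.cvtColor(im,cv2.COLOR_BGR2HSV)
for n,(u,v) in dict(navA=(263.5,242),navB=(303,294),pale=(331,296.5),off=(269,277)).items():
    u,v=int(u),int(v);m=np.zeros((422,562),np.uint8);f=im.copy()
    cv2.floodFill(f,m,(u,v),0,(22,)*3,(22,)*3,4|cv2.FLOODFILL_FIXED_RANGE|cv2.FLOODFILL_MASK_ONLY|(255<<8))
    cn=max(cv2.findContours(m[1:-1,1:-1],cv2.RETR_EXTERNAL,2)[0],key=cv2.contourArea)
    r=cv2.minAreaRect(cn);P=atz("top",cv2.boxPoints(r),8)
    print(n,im[v,u],cv2.contourArea(cn),np.round(r[0],1),P[:,:2].round(0).tolist(),P.mean(0).round(1),np.linalg.norm(np.diff(P,axis=0),axis=1).round(1))
E
```

```text
cams [ 62.7651429  307.97942451 667.13711347] [ 345.74092978 -116.44462571  885.55724861]
[[556.41865256 447.96635182]]
navA [73 22 24] 147.5 [263.5 242.5] [[491.0, -71.0], [493.0, -94.0], [470.0, -97.0], [467.0, -74.0]] [480.4 -84.    8. ] [23.7 23.9 23.5]
navB [75 22 25] 162.0 [302.4 293.5] [[386.0, -149.0], [410.0, -152.0], [407.0, -176.0], [384.0, -173.0]] [ 396.6 -162.5    8. ] [24.1 24.  24.1]
pale [101 105 108] 103.0 [331.2 296.4] [[386.0, -201.0], [409.0, -203.0], [408.0, -227.0], [385.0, -225.0]] [ 396.8 -213.8    8. ] [23.1 24.  23.1]
off [54 95 59] 584.5 [269. 277.] [[448.0, -78.0], [452.0, -117.0], [392.0, -123.0], [388.0, -84.0]] [ 419.6 -100.4    8. ] [39.6 60.5 39. ]
```

View pics/crop1.png

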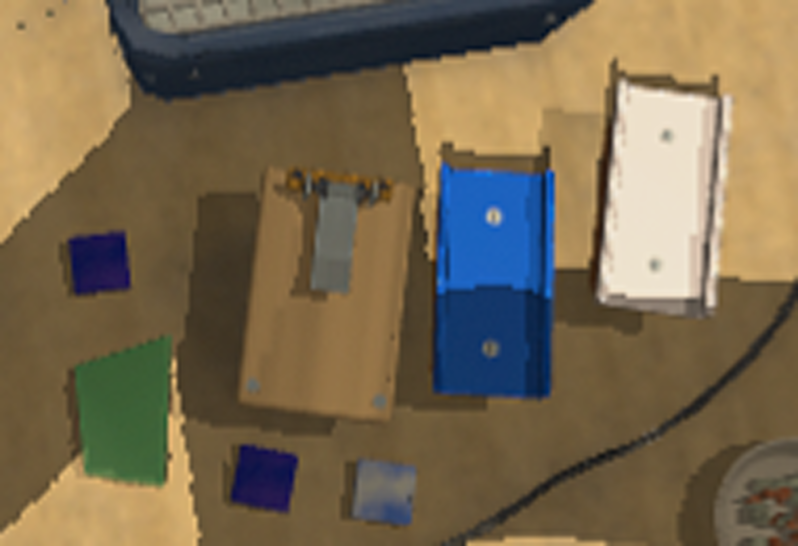

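The crop shows navA (100,263), navB (264,478), pale (384,492) and the offcut (125,415). Board corners are about (268,168), (412,180), (388,420), (240,403); the gutter outlines are clear too. I'll swing the arm aside to get the second view.

Call:
arm_command --steps '[[[1, -1, -0.3, 0, 0, 0, 0], [1, -1, -0.3, 0, 0, 0, 0], [1, -1, -0.3, 0, 0, 0, 0], [1, -1, -0.3, 0, 0, 0, 0], [1, -1, -0.3, 0, 0, 0, 0], [1, 0, 0, 0, 0, 0, 0]]]'

```text
time_s: 0.85
eef_pos: [-27.7, -514.3, 244.7]
ee_rot: [-0.0, 0.974, 0.225, 0.0]
force: [-0.1, 0.0, -0.2]
grip_width: 1.0
grip_force: 0.0
```

Run:
```python
from h import *
im=capture("scene")[:,:,::-1]; cv2.imwrite("pics/raw_scene1.png",im)
p=proj("scene",[[x,y,20] for x in(370,560) for y in(-60,-290)]);print(p.round(0))
a=np.maximum(p.min(0)-10,0).astype(int);b=p.max(0).astype(int)+10
c=im[a[1]:b[1],a[0]:b[0]];f=min(790/c.shape[1],590/c.shape[0]);print(a,b,f)
cv2.imwrite("pics/crop2.png",cv2.resize(c,None,fx=f,fy=f,interpolation=cv2.INTER_CUBIC))
print(sense()["eef_pos"])
```

```text
[[316. 290.]
 [394. 231.]
 [252. 233.]
 [328. 187.]]
[241 177] [403 300] 4.796747967479675
[ -25.94940303 -514.10312016  244.83037537]
```

View pics/crop2.png

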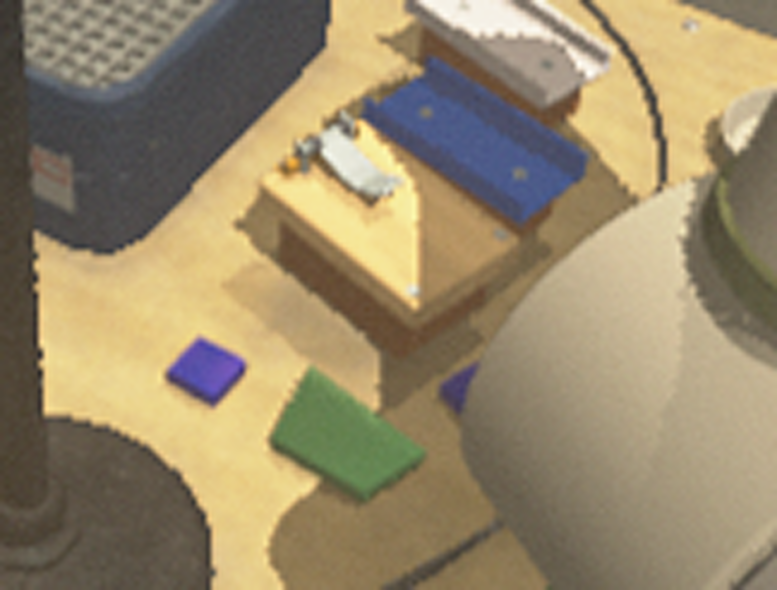

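The second view shows navA's top at (205,367) and the offcut corners at (272,438), (312,368), (425,452), (365,495). The board's left corners are at (262,184) and (414,313), blue gutter screws at (427,112) and (520,173), and a white screw at (547,64). Next I triangulate and fit the poses.

```bash
cat > fit.py <<'E'
from h import *
from scipy.optimize import least_squares
A=lambda p:np.array(p,float)/4.2+[240,180]-0.4
B=lambda p:np.array(p,float)/4.796748+[241,177]-0.4
def fit(W,M,n):
    "pose x,y,yaw(deg) of model outline M laid on points W"
    f=lambda q:((np.array(M)@R.from_euler('z',q[2]).as_matrix()[:2,:2].T+q[:2])-W[:,:2]).ravel()
    r=min((least_squares(f,[*W.mean(0)[:2],a]) for a in np.arange(-3,3.2,.7)),key=lambda r:r.cost)
    print(n,r.x[:2].round(1),"yaw",np.degrees(r.x[2]).round(1),"res",np.abs(r.fun).max().round(1)); return r.x
E
python3 - <<'E'
from fit import *
names="navA boardNL boardFL blueF blueN whiteN offFL offFR offNR offNL".split()
sc=B([(205,367),(414,313),(262,184),(427,112),(520,173),(547,64),(272,438),(312,368),(425,452),(365,495)])
tp=A([(100,262),(240,403),(268,168),(493,216),(490,348),(655,264),(75,370),(168,337),(165,486),(86,470)])
for n,r in zip(names,tri(sc,tp)): print(n,r.round(1))
rect=lambda l,w:[(l/2,w/2),(l/2,-w/2),(-l/2,-w/2),(-l/2,w/2)]
T=lambda p,z:atz("top",A(p),z)
fit(T([(268,168),(412,182),(388,420),(240,403)],47),rect(100,64),"board")
fit(T([(442,167),(553,172),(551,397),(434,393)],45),rect(95,46),"blue")
fit(T([(619,80),(731,97),(714,315),(599,300)],45),rect(95,46),"white")
fit(T([(75,370),(168,337),(165,486),(86,470)],8),[(21,-19),(-21,-32),(-17,32),(17,26)],"offcut")
fit(T([(70,238),(126,232),(130,290),(76,295)],8),rect(25,25),"navA")
fit(T([(240,445),(298,454),(290,511),(231,502)],8),rect(25,25),"navB")
fit(T([(359,458),(416,465),(411,524),(353,517)],8),rect(25,25),"pale")
E
```

```text
navA [482.9 -82.5   7.3   3.8]
boardNL [ 425.8 -146.9   42.6    4.6]
boardFL [ 523.5 -150.2   43.5    2.1]
blueF [ 514.5 -246.4   36.     2.4]
blueN [ 459.  -248.9   35.6    2.7]
whiteN [ 501.4 -315.2   35.4    2.8]
offFL [435.3 -77.    8.9   3.9]
offFR [ 452.9 -115.5    8.4    2.3]
offNR [ 390.5 -120.4    7.     3.2]
offNL [392.9 -87.    4.9   1.1]
board [ 472.6 -179.6] yaw -1.0 res 2.2
blue [ 484.6 -248.4] yaw 2.8 res 1.0
white [ 527.3 -316.8] yaw -2.0 res 1.1
offcut [ 418.5 -100.5] yaw 97.5 res 1.8
navA [480.6 -84. ] yaw 11.4 res 0.8
navB [ 396.8 -162.9] yaw -3.1 res 0.5
pale [ 396.6 -213.8] yaw -0.9 res 0.4
```

```bash
cat >> h.py <<'E'
def go(x,y,z,yaw_y,s=None):
    "tool-axis shift (shares of 50 mm, axes after the turn) and z turn (shares .15 rad) to put TCP at x,y,z with tool y at yaw_y deg"
    s=s or sense(); q=np.array(s["ee_rot"]); M=R.from_quat([*q[1:],q[0]]).as_matrix()
    a=np.degrees(np.arctan2(M[1,1],M[0,1])); d=(yaw_y-a+90)%180-90
    N=R.from_euler('z',d,degrees=True).as_matrix()@M
    print("pos",np.array(s["eef_pos"]).round(1),"yaw_y",a.round(1),"tilt",np.degrees(np.arccos(-M[2,2])).round(2),"turn z shares",np.round(-np.radians(d)/.15,2),"shift shares",((np.array([x,y,z])-s["eef_pos"])@N/50).round(3),"now-axes",((np.array([x,y,z])-s["eef_pos"])@M/50).round(3))
E
python3 - <<'E'
from h import *
go(480.6,-84,70,-78.6)
E
```

```text
pos [ -25.9 -514.1  244.8] yaw_y -63.9 tilt 0.06 turn z shares 1.72 shift shares [11.629 -6.428  3.51 ] now-axes [12.882 -3.257  3.509]
```

Call:
arm_command --steps '[[[0.55, 0, 0, 0, 0, 0, 0.86], [0.55, 0, 0, 0, 0, 0, 0.86], [0.55, 0.83, -0.46, 0, 0, 0, 0], [0.55, 0.83, -0.46, 0, 0, 0, 0], [0.55, 0.83, -0.46, 0, 0, 0, 0], [0.55, 0.83, -0.46, 0, 0, 0, 0], [0.55, 0.83, -0.46, 0, 0, 0, 0], [0.55, 0.83, -0.46, 0, 0, 0, 0]]]' --squeeze 30

```text
time_s: 1.9
eef_pos: [193.3, -327.4, 245.3]
ee_rot: [0.0, 0.995, 0.101, 0.0]
force: [0.0, -0.7, -0.4]
grip_width: 0.545
grip_force: 0.0
```

Call:
arm_command --steps '[[[0.55, 0.83, -0.46, 0.4, 0, 0, 0], [0.55, 0.83, -0.46, 0.4, 0, 0, 0], [0.55, 0.83, -0.46, 0.4, 0, 0, 0], [0.55, 0.83, -0.46, 0.4, 0, 0, 0], [0.55, 0.83, -0.46, 0.5, 0, 0, 0], [0.55, 0.83, -0.46, 0.5, 0, 0, 0], [0.55, 0.83, -0.46, 0.45, 0, 0, 0], [0.55, 0.83, -0.46, 0.45, 0, 0, 0]]]'

```text
time_s: 2.9
eef_pos: [481.4, -80.3, 69.6]
ee_rot: [-0.0, 0.995, 0.101, 0.0]
force: [0.2, 0.2, 0.8]
grip_width: 0.549
grip_force: 0.0
```

Call:
arm_command --steps '[[[0.55, 0, 0, 0, 0, 0, 0], [0.55, 0, 0, 0, 0, 0, 0]]]'

```text
time_s: 3.15
eef_pos: [480.0, -82.2, 70.5]
ee_rot: [-0.0, 0.995, 0.101, -0.0]
force: [0.1, -1.0, 1.0]
grip_width: 0.548
grip_force: 0.0
```

Run:
```python
from h import *
go(480.6,-84,16.5,-78.6)
im=capture("top")[:,:,::-1]; s=capture("scene")[:,:,::-1]
a=im[180:310,190:380];b=s[160:300,200:400]
f=lambda c:cv2.resize(c,(500,int(500*c.shape[0]/c.shape[1])),interpolation=cv2.INTER_CUBIC)
c=np.hstack([cv2.resize(a,(390,300),interpolation=2),cv2.resize(b,(400,300),interpolation=2)])
cv2.imwrite("pics/p3.png",c);print(sense()["grip_width"])
```

```text
pos [480.  -82.2  70.5] yaw_y -78.4 tilt 0.01 turn z shares 0.02 shift shares [0.005 0.038 1.079] now-axes [0.005 0.038 1.079]
0.5491941560863106
```

View pics/p3.png

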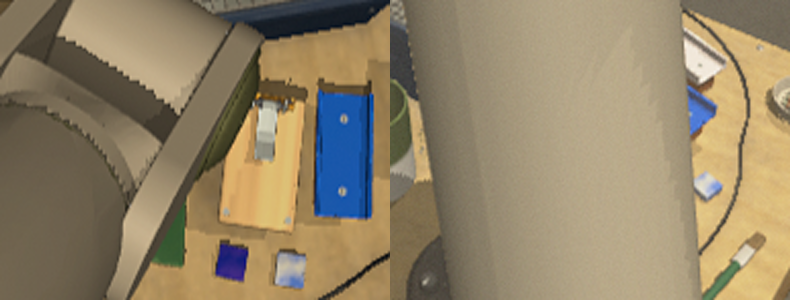

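The arm hides navA in both views (the elbow is at about (150,130)), and the other things are unmoved. The tool pose is right, so I descend and grip.

Call:
arm_command --steps '[[[0.55, 0, 0.04, 0.36, 0, 0, 0], [0.55, 0, 0, 0.36, 0, 0, 0], [0.55, 0, 0, 0.36, 0, 0, 0], [0.55, 0, 0, 0, 0, 0, 0], [0, 0, 0, 0, 0, 0, 0], [0, 0, 0, 0, 0, 0, 0], [0, 0, 0, 0, 0, 0, 0], [0, 0, 0, 0, 0, 0, 0]]]'

```text
time_s: 4.25
eef_pos: [481.1, -85.2, 17.4]
ee_rot: [0.001, 0.995, 0.1, 0.001]
force: [-3.0, -0.7, 7.1]
grip_width: 0.274
grip_force: 29.8
```

Call:
arm_command --steps '[[[0, 0, 0, 0, 0, 0, 0], [0, 0, 0, 0, 0, 0, 0]]]'

```text
time_s: 4.5
eef_pos: [481.1, -85.2, 17.4]
ee_rot: [0.001, 0.995, 0.1, 0.001]
force: [-3.2, -1.9, 7.1]
grip_width: 0.28
grip_force: 29.8
```

Call:
arm_command --steps '[[[0, 0, 0, -0.6, 0, 0, 0], [0, 0, 0, -0.8, 0, 0, 0], [0, 0, 0, -1, 0, 0, -0.95], [0, 0, 0, 0, 0, 0, -0.95], [0, 0, 0, 0, 0, 0, -0.95], [0, 0, 0, 0, 0, 0, -0.95], [0, 0, 0, 0, 0, 0, -0.95], [0, 0, 0, 0, 0, 0, -0.95]]]'

```text
time_s: 5.5
eef_pos: [480.7, -84.8, 136.8]
ee_rot: [0.0, 0.863, 0.506, 0.0]
force: [0.6, 0.2, 0.8]
grip_width: 0.272
grip_force: 29.7
```

Call:
arm_command --steps '[[[0, 0, 0, 0, 0, 0, -0.95], [0, 0, 0, 0, 0, 0, -0.95], [0, 0, 0, 0, 0, 0, -0.95], [0, 0, 0, 0, 0, 0, -0.85], [0, 0, 0, 0, 0, 0, 0]]]'

```text
time_s: 6.12
eef_pos: [480.7, -84.8, 136.7]
ee_rot: [0.0, 0.693, 0.721, 0.0]
force: [-0.1, 0.6, -0.5]
grip_width: 0.283
grip_force: 29.7
```

Run:
```python
from h import *
go(512.6,-247,130,2.8);print(sense()["grip_width"])
```

```text
pos [480.7 -84.8 136.7] yaw_y 2.2 tilt 0.04 turn z shares -0.07 shift shares [-3.272  0.479  0.136] now-axes [-3.267  0.512  0.136]
0.28310059917979313
```

Call:
arm_command --steps '[[[0, -0.8, 0.12, 0, 0, 0, -0.07], [0, -0.8, 0.12, 0, 0, 0, 0], [0, -0.8, 0.12, 0, 0, 0, 0], [0, -0.87, 0.12, 0.13, 0, 0, 0], [0, 0, 0, 0, 0, 0, 0], [0, 0, 0, 0, 0, 0, 0]]]'

```text
time_s: 6.88
eef_pos: [512.3, -246.4, 129.8]
ee_rot: [-0.0, 0.69, 0.724, 0.0]
force: [0.2, 0.0, -1.0]
grip_width: 0.278
grip_force: 29.7
```

Run:
```python
from h import *
go(512.6,-247,54,2.8)
im=capture("top")[:,:,::-1]; s=capture("scene")[:,:,::-1]
c=np.hstack([cv2.resize(im[150:300,240:440],(400,300),interpolation=2),cv2.resize(s[160:280,240:400],(400,300),interpolation=2)])
cv2.imwrite("pics/p4.png",c)
```

```text
pos [ 512.3 -246.4  129.8] yaw_y 2.8 tilt 0.03 turn z shares -0.0 shift shares [-0.013  0.006  1.517] now-axes [-0.013  0.006  1.517]
```

View pics/p4.png

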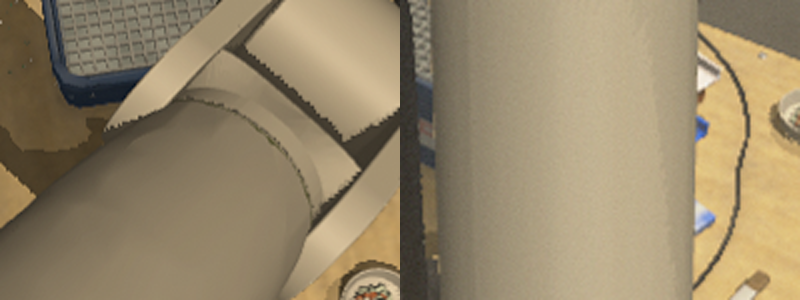

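Both views of the gutter are blocked by the arm, and the clearance of ±7.5 mm is ample. I'll lower, watch the force, and release.

Call:
arm_command --steps '[[[0, 0, 0, 0.5, 0, 0, 0], [0, 0, 0, 0.5, 0, 0, 0], [0, 0, 0, 0.3, 0, 0, 0], [0, 0, 0, 0.2, 0, 0, 0], [0, 0, 0, 0, 0, 0, 0]]]'

```text
time_s: 7.6
eef_pos: [512.4, -246.7, 54.7]
ee_rot: [-0.0, 0.689, 0.725, -0.0]
force: [1.0, -0.0, 0.9]
grip_width: 0.275
grip_force: 29.7
```

Call:
arm_command --steps '[[[0, 0, 0, 0.03, 0, 0, 0], [0, 0, 0, 0, 0, 0, 0], [0.4, 0, 0, 0, 0, 0, 0], [0.4, 0, 0, 0, 0, 0, 0], [0.4, 0, 0, 0, 0, 0, 0], [0.4, 0, 0, -0.4, 0, 0, 0], [0.4, 0, 0, -0.6, 0, 0, 0], [0.55, 0, 0, -0.7, 0, 0, 0]]]'

```text
time_s: 8.6
eef_pos: [512.2, -246.8, 138.9]
ee_rot: [-0.0, 0.689, 0.725, -0.0]
force: [-0.7, -0.7, -0.0]
grip_width: 0.544
grip_force: 0.0
```

Run:
```python
from h import *
go(396.8,-162.9,70,-3.1);print(sense()["force"],sense()["grip_width"])
```

```text
pos [ 512.2 -246.8  138.9] yaw_y 2.9 tilt 0.06 turn z shares 0.7 shift shares [ 1.549 -2.394  1.381] now-axes [ 1.79  -2.22   1.381]
[-0.73422738 -0.65983066 -0.01587184] 0.5444957418662526
```

Run:
```python
from h import *
go(396.8,-162.9,80,-93.1)
im=capture("top");print(im[280:310,290:345].mean())
```

```text
pos [ 512.2 -246.8  138.9] yaw_y 2.9 tilt 0.06 turn z shares -9.78 shift shares [2.395 1.551 1.179] now-axes [ 1.791 -2.22   1.181]
130.40040404040403
```

Call:
arm_command --steps '[[[0.42, 0, 0, 0, 0, 0, -0.98], [0.42, 0, 0, 0, 0, 0, -0.98], [0.42, 0, 0, 0, 0, 0, -0.98], [0.42, 0, 0, 0, 0, 0, -0.98], [0.42, 0, 0, 0, 0, 0, -0.98], [0.42, 0, 0, 0, 0, 0, -0.98], [0.42, 0, 0, 0, 0, 0, -0.98], [0.42, 0, 0, 0, 0, 0, -0.98]]]'

```text
time_s: 9.65
eef_pos: [512.4, -246.9, 138.2]
ee_rot: [-0.0, 0.169, 0.986, 0.0]
force: [0.4, 0.2, 0.1]
grip_width: 0.422
grip_force: 0.0
```

Call:
arm_command --steps '[[[0.42, 0, 0, 0, 0, 0, -0.98], [0.42, 0, 0, 0, 0, 0, -0.95], [0.42, 0, 0, 0, 0, 0, 0]]]'

```text
time_s: 10.02
eef_pos: [512.4, -246.9, 138.2]
ee_rot: [-0.0, 0.028, 1.0, 0.0]
force: [-0.1, -0.5, 0.4]
grip_width: 0.418
grip_force: 0.0
```

Run:
```python
from h import *
go(396.8,-162.9,80,-93.1)
```

```text
pos [ 512.4 -246.9  138.2] yaw_y 86.8 tilt 0.01 turn z shares -0.01 shift shares [2.4   1.552 1.164] now-axes [2.403 1.548 1.164]
```

Call:
arm_command --steps '[[[0.42, 0.8, 0.52, 0, 0, 0, 0], [0.42, 0.8, 0.52, 0, 0, 0, 0], [0.42, 0.8, 0.51, 0.5, 0, 0, 0], [0.42, 0, 0, 0.66, 0, 0, 0], [0.42, 0, 0, 0, 0, 0, 0], [0.42, 0, 0, 0, 0, 0, 0]]]'

```text
time_s: 10.78
eef_pos: [397.6, -163.6, 81.3]
ee_rot: [0.001, 0.028, 1.0, -0.0]
force: [-0.5, 0.1, -0.1]
grip_width: 0.421
grip_force: 0.0
```

Run:
```python
from h import *
go(396.8,-162.9,18,-93.1)
```

```text
pos [ 397.6 -163.6   81.3] yaw_y 86.8 tilt 0.09 turn z shares -0.01 shift shares [0.019 0.014 1.265] now-axes [0.019 0.014 1.265]
```

Call:
arm_command --steps '[[[0.42, 0.02, 0.01, 0.4, 0, 0, 0], [0.42, 0, 0, 0.4, 0, 0, 0], [0.42, 0, 0, 0.3, 0, 0, 0], [0.42, 0, 0, 0.16, 0, 0, 0], [0.42, 0, 0, 0, 0, 0, 0], [0, 0, 0, 0, 0, 0, 0], [0, 0, 0, 0, 0, 0, 0], [0, 0, 0, 0, 0, 0, 0]]]'

```text
time_s: 11.78
eef_pos: [396.4, -162.7, 18.1]
ee_rot: [0.001, 0.027, 1.0, -0.0]
force: [-0.5, 0.1, 6.3]
grip_width: 0.277
grip_force: 29.6
```

Call:
arm_command --steps '[[[0, 0, 0, 0, 0, 0, 0]]]'

```text
time_s: 11.9
eef_pos: [396.4, -162.7, 18.1]
ee_rot: [0.001, 0.027, 1.0, -0.0]
force: [-1.0, 0.5, 6.6]
grip_width: 0.272
grip_force: 29.6
```

Call:
arm_command --steps '[[[0, 0, 0, -0.6, 0, 0, 0], [0, 0, 0, -0.9, 0, 0, 0], [0, 0, 0, -0.9, 0, 0, 0.98], [0, 0, 0, 0, 0, 0, 0.98], [0, 0, 0, 0, 0, 0, 0.98], [0, 0, 0, 0, 0, 0, 0.98], [0, 0, 0, 0, 0, 0, 0.98], [0, 0, 0, 0, 0, 0, 0.98]]]'

```text
time_s: 12.9
eef_pos: [395.9, -162.4, 137.6]
ee_rot: [0.0, 0.454, 0.891, -0.0]
force: [-0.3, 0.3, -0.1]
grip_width: 0.277
grip_force: 29.6
```

Call:
arm_command --steps '[[[0, 0, 0, 0, 0, 0, 0.98], [0, 0, 0, 0, 0, 0, 0.98], [0, 0, 0, 0, 0, 0, 0.98], [0, 0, 0, 0, 0, 0, 0.95], [0, 0, 0, 0, 0, 0, 0]]]'

```text
time_s: 13.52
eef_pos: [395.9, -162.4, 137.5]
ee_rot: [0.0, 0.689, 0.725, 0.0]
force: [-0.0, -0.5, 0.3]
grip_width: 0.277
grip_force: 29.6
```

Run:
```python
from h import *
go(456.6,-249.8,130,2.8);print(sense()["grip_width"])
im=capture("top")[:,:,::-1]
cv2.imwrite("pics/p5.png",cv2.resize(im[150:310,200:440],(780,520),interpolation=2))
```

```text
pos [ 395.9 -162.4  137.5] yaw_y 3.0 tilt 0.03 turn z shares 0.02 shift shares [-1.805  1.127  0.152] now-axes [-1.808  1.122  0.152]
0.27686384049488105
```

View pics/p5.png

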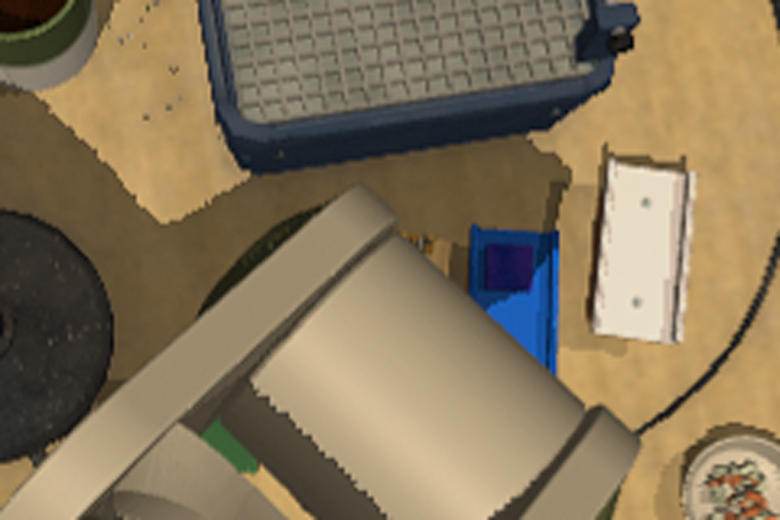

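navA lies flat in the blue gutter at (510,268), about 7 mm inside the far end. Next is navB to the near end.

Call:
arm_command --steps '[[[0, -0.6, 0.38, 0, 0, 0, 0], [0, -0.6, 0.38, 0, 0, 0, 0], [0, -0.6, 0.37, 0.15, 0, 0, 0], [0, 0, 0, 0, 0, 0, 0], [0, 0, 0, 0.5, 0, 0, 0], [0, 0, 0, 0.5, 0, 0, 0], [0, 0, 0, 0, 0, 0, 0]]]'

```text
time_s: 14.45
eef_pos: [455.9, -248.3, 78.8]
ee_rot: [-0.002, 0.688, 0.725, -0.0]
force: [-0.4, 0.1, 0.5]
grip_width: 0.275
grip_force: 29.6
```

Run:
```python
from h import *
go(456.6,-249.8,53.5,2.8)
```

```text
pos [ 455.9 -248.3   78.8] yaw_y 3.0 tilt 0.2 turn z shares 0.02 shift shares [-0.032  0.013  0.506] now-axes [-0.032  0.013  0.506]
```

Call:
arm_command --steps '[[[0, -0.02, 0.01, 0.25, 0, 0, 0], [0, 0, 0, 0.25, 0, 0, 0], [0, 0, 0, 0, 0, 0, 0], [0, 0, 0, 0, 0, 0, 0], [0.38, 0, 0, 0, 0, 0, 0], [0.38, 0, 0, 0, 0, 0, 0], [0.38, 0, 0, -0.3, 0, 0, 0], [0.38, 0, 0, -0.6, 0, 0, 0]]]'

```text
time_s: 15.45
eef_pos: [457.1, -250.1, 100.5]
ee_rot: [-0.001, 0.689, 0.725, -0.0]
force: [0.6, 0.2, 0.5]
grip_width: 0.381
grip_force: 0.0
```

Call:
arm_command --steps '[[[0.42, 0, 0, -0.7, 0, 0, -0.95], [0.42, 0, 0, 0, 0, 0, -0.95], [0.42, 0, 0, 0, 0, 0, -0.95], [0.42, 0, 0, 0, 0, 0, -0.95], [0.42, 0, 0, 0, 0, 0, -0.95], [0.42, 0, 0, 0, 0, 0, -0.95], [0.42, 0, 0, 0, 0, 0, -0.95], [0.42, 0, 0, 0, 0, 0, -0.95]]]'

```text
time_s: 16.45
eef_pos: [457.5, -250.5, 135.9]
ee_rot: [0.0, 0.187, 0.982, -0.0]
force: [-0.1, 0.3, 0.1]
grip_width: 0.419
grip_force: 0.0
```

Run:
```python
from h import *
go(396.6,-213.8,80,-90.9)
```

```text
pos [ 457.5 -250.5  135.9] yaw_y 68.5 tilt 0.06 turn z shares -2.4 shift shares [1.231 0.715 1.117] now-axes [1.404 0.236 1.117]
```

Call:
arm_command --steps '[[[0.5, 0, 0, 0, 0, 0, -0.8], [0.5, 0, 0, 0, 0, 0, -0.8], [0.5, 0, 0, 0, 0, 0, -0.8], [0.5, 0.61, 0.36, 0, 0, 0, 0], [0.5, 0.62, 0.36, 0.4, 0, 0, 0], [0.5, 0, 0, 0.7, 0, 0, 0], [0.5, 0, 0, 0, 0, 0, 0], [0.5, 0, 0, 0, 0, 0, 0]]]'

```text
time_s: 17.45
eef_pos: [397.4, -213.8, 81.2]
ee_rot: [0.001, 0.01, 1.0, -0.001]
force: [0.9, -0.1, 0.4]
grip_width: 0.5
grip_force: 0.0
```

Run:
```python
from h import *
go(396.6,-213.8,18.5,-90.9)
```

```text
pos [ 397.4 -213.8   81.2] yaw_y 88.8 tilt 0.12 turn z shares -0.03 shift shares [0.019 0.002 1.255] now-axes [0.019 0.002 1.255]
```

Call:
arm_command --steps '[[[0.5, 0.02, 0, 0.4, 0, 0, 0], [0.5, 0, 0, 0.4, 0, 0, 0], [0.5, 0, 0, 0.3, 0, 0, 0], [0.5, 0, 0, 0.15, 0, 0, 0], [0.5, 0, 0, 0, 0, 0, 0], [0, 0, 0, 0, 0, 0, 0], [0, 0, 0, 0, 0, 0, 0], [0, 0, 0, 0, 0, 0, 0]]]'

```text
time_s: 18.45
eef_pos: [396.1, -213.5, 18.2]
ee_rot: [0.001, 0.01, 1.0, -0.001]
force: [0.0, 1.0, 5.8]
grip_width: 0.278
grip_force: 29.4
```

Call:
arm_command --steps '[[[0, 0, 0, 0, 0, 0, 0]]]'

```text
time_s: 18.58
eef_pos: [396.1, -213.5, 18.2]
ee_rot: [0.001, 0.01, 1.0, -0.001]
force: [0.1, 0.5, 6.1]
grip_width: 0.279
grip_force: 29.4
```

Call:
arm_command --steps '[[[0, 0, 0, -0.6, 0, 0, 0], [0, 0, 0, -0.9, 0, 0, 0], [0, 0, 0, -0.9, 0, 0, 0.97], [0, 0, 0, 0, 0, 0, 0.97], [0, 0, 0, 0, 0, 0, 0.97], [0, 0, 0, 0, 0, 0, 0.97], [0, 0, 0, 0, 0, 0, 0.97], [0, 0, 0, 0, 0, 0, 0.97]]]'

```text
time_s: 19.58
eef_pos: [395.7, -213.2, 137.7]
ee_rot: [0.0, 0.434, 0.901, -0.0]
force: [-0.9, 0.3, -0.5]
grip_width: 0.279
grip_force: 29.7
```

Call:
arm_command --steps '[[[0, 0, 0, 0, 0, 0, 0.97], [0, 0, 0, 0, 0, 0, 0.97], [0, 0, 0, 0, 0, 0, 0.97], [0, 0, 0, 0, 0, 0, 0.92], [0, 0, 0, 0, 0, 0, 0.92], [0, 0, 0, 0, 0, 0, 0]]]'

```text
time_s: 20.32
eef_pos: [395.7, -213.2, 137.6]
ee_rot: [0.0, 0.719, 0.695, 0.0]
force: [0.1, -0.0, 0.8]
grip_width: 0.273
grip_force: 29.7
```

Run:
```python
from h import *
go(527.3,-316.8,130,-2);print(sense()["grip_width"])
```

```text
pos [ 395.7 -213.2  137.6] yaw_y -1.9 tilt 0.03 turn z shares 0.01 shift shares [-1.98   2.703  0.154] now-axes [-1.983  2.7    0.154]
0.27313792556165534
```

Call:
arm_command --steps '[[[0, -0.5, 0.68, 0, 0, 0, 0], [0, -0.5, 0.68, 0, 0, 0, 0], [0, -0.5, 0.67, 0, 0, 0, 0], [0, -0.48, 0.67, 0.15, 0, 0, 0], [0, 0, 0, 0, 0, 0, 0], [0, 0, 0, 0.5, 0, 0, 0], [0, 0, 0, 0.5, 0, 0, 0], [0, 0, 0, 0, 0, 0, 0]]]'

```text
time_s: 21.32
eef_pos: [526.1, -315.8, 78.7]
ee_rot: [-0.002, 0.719, 0.695, -0.0]
force: [-0.0, -0.0, -0.5]
grip_width: 0.277
grip_force: 29.8
```

Run:
```python
from h import *
go(527.3,-316.8,53.5,-2)
```

```text
pos [ 526.1 -315.8   78.7] yaw_y -1.9 tilt 0.2 turn z shares 0.01 shift shares [-0.02   0.026  0.504] now-axes [-0.02   0.026  0.504]
```

Call:
arm_command --steps '[[[0, 0, 0.01, 0.25, 0, 0, 0], [0, 0, 0, 0.25, 0, 0, 0], [0, 0, 0, 0, 0, 0, 0], [0, 0, 0, 0, 0, 0, 0], [0.4, 0, 0, 0, 0, 0, 0], [0.4, 0, 0, 0, 0, 0, 0], [0.4, 0, 0, -0.3, 0, 0, 0], [0.4, 0, 0, -0.6, 0, 0, 0]]]'

```text
time_s: 22.32
eef_pos: [527.3, -316.6, 100.4]
ee_rot: [-0.001, 0.719, 0.695, -0.0]
force: [0.2, 0.2, 0.3]
grip_width: 0.397
grip_force: 0.0
```

Call:
arm_command --steps '[[[0.6, 0, 0, -0.7, 0, 0, 0.94], [0.6, 0, 0, 0, 0, 0, 0.94], [0.6, 0, 0, 0, 0, 0, 0.94], [0.6, 0, 0, 0, 0, 0, 0.94], [0.6, 0, 0, 0, 0, 0, 0.94], [0.6, 0, 0, 0, 0, 0, 0.94], [0.6, 0, 0, 0, 0, 0, 0.94], [0.6, 0, 0, 0, 0, 0, 0.94]]]'

```text
time_s: 23.32
eef_pos: [527.8, -317.0, 136.0]
ee_rot: [0.001, 0.98, 0.2, 0.0]
force: [0.1, 0.3, 0.1]
grip_width: 0.6
grip_force: 0.0
```

Call:
arm_command --steps '[[[0.6, 0, 0, 0, 0, 0, 0.94], [0.6, 0, 0, 0, 0, 0, 0.92], [0.6, 0, 0, 0, 0, 0, 0]]]'

```text
time_s: 23.7
eef_pos: [527.8, -316.9, 135.8]
ee_rot: [0.0, 0.998, 0.065, 0.0]
force: [-0.5, -0.2, -0.2]
grip_width: 0.6
grip_force: 0.0
```

Run:
```python
from h import *
go(418.5,-100.5,130,97.5)
im=capture("top")[:,:,::-1]; cv2.imwrite("pics/raw6.png",im)
cv2.imwrite("pics/p6.png",cv2.resize(im[150:310,200:440],(780,520),interpolation=2))
```

```text
pos [ 527.8 -316.9  135.8] yaw_y -82.5 tilt 0.07 turn z shares -0.01 shift shares [-1.602 -4.577  0.111] now-axes [-1.606 -4.576  0.111]
```

View pics/p6.png

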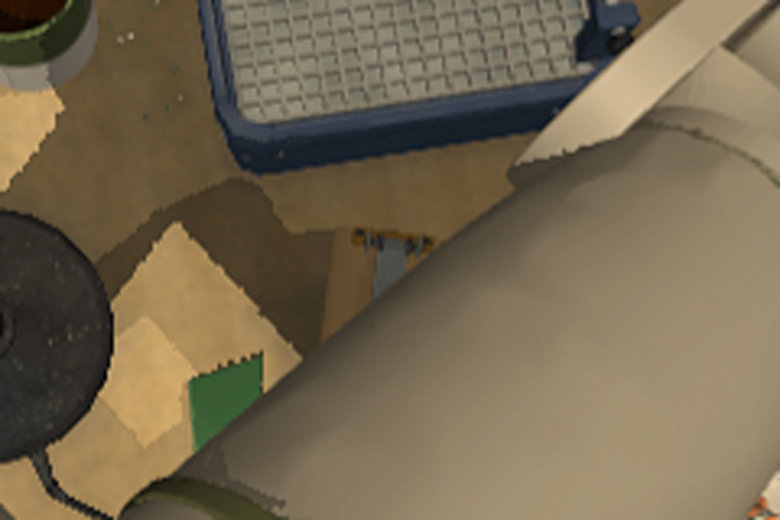

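The far half of the offcut is visible and undisturbed at (225,400). The arm covers the gutters. Going to the offcut.

Call:
arm_command --steps '[[[0.56, -0.26, -0.76, 0, 0, 0, 0], [0.56, -0.27, -0.76, 0, 0, 0, 0], [0.56, -0.27, -0.76, 0, 0, 0, 0], [0.56, -0.27, -0.76, 0, 0, 0, 0], [0.56, -0.27, -0.77, 0, 0, 0, 0], [0.56, -0.26, -0.77, 0.6, 0, 0, 0], [0.56, 0, 0, 0.6, 0, 0, 0], [0.56, 0, 0, 0, 0, 0, 0]]]' --squeeze 40

```text
time_s: 24.75
eef_pos: [418.2, -99.5, 74.2]
ee_rot: [-0.001, 0.998, 0.066, -0.001]
force: [-0.0, -0.0, 0.5]
grip_width: 0.56
grip_force: 0.0
```

Call:
arm_command --steps '[[[0.56, 0, 0, 0, 0, 0, 0]]]'

```text
time_s: 24.88
eef_pos: [419.6, -100.6, 75.9]
ee_rot: [0.0, 0.998, 0.065, 0.001]
force: [1.1, -0.6, 0.9]
grip_width: 0.559
grip_force: 0.0
```

Run:
```python
from h import *
go(418.5,-100.5,18,97.5)
```

```text
pos [ 419.6 -100.6   75.9] yaw_y -82.6 tilt 0.1 turn z shares -0.01 shift shares [-0.023 -0.006  1.158] now-axes [-0.023 -0.006  1.158]
```

Call:
arm_command --steps '[[[0.56, -0.02, 0, 0.35, 0, 0, 0], [0.56, 0, 0, 0.35, 0, 0, 0], [0.56, 0, 0, 0.3, 0, 0, 0], [0.56, 0, 0, 0.15, 0, 0, 0], [0.56, 0, 0, 0, 0, 0, 0], [0, 0, 0, 0, 0, 0, 0], [0, 0, 0, 0, 0, 0, 0], [0, 0, 0, 0, 0, 0, 0]]]'

```text
time_s: 25.88
eef_pos: [418.3, -100.4, 18.3]
ee_rot: [0.0, 0.998, 0.064, 0.001]
force: [-0.5, 0.4, 6.5]
grip_width: 0.421
grip_force: 39.3
```

Call:
arm_command --steps '[[[0, 0, 0, 0, 0, 0, 0], [0, 0, 0, 0, 0, 0, 0]]]'

```text
time_s: 26.12
eef_pos: [418.3, -100.4, 18.3]
ee_rot: [0.0, 0.998, 0.064, 0.001]
force: [-2.4, 0.2, 6.3]
grip_width: 0.422
grip_force: 39.3
```

Run:
```python
from h import *
go(429.6,-178.8,130,91.)
```

```text
pos [ 418.3 -100.4   18.3] yaw_y -82.6 tilt 0.08 turn z shares 0.74 shift shares [ 0.201  1.573 -2.232] now-axes [ 0.025  1.586 -2.232]
```

Run:
```python
from fit import *
W=atz("top",A([(268,168),(412,182),(388,420),(240,403)]),47);print(W.round(1).tolist())
print([np.linalg.norm(W[i]-W[i-3]).round(1) for i in range(4)])
print("nose",atz("top",A([(329.5,290)]),59).round(1), "clip root",atz("top",A([(339,188)]),53).round(1))
im=cv2.imread("pics/raw_top0.png")
cv2.imwrite("pics/p7.png",cv2.resize(im[210:290,290:350],(600,800)[0:2] if 0 else (450,600),interpolation=cv2.INTER_CUBIC))
```

```text
[[521.9, -150.6, 47.0], [522.2, -210.9, 47.0], [422.8, -208.6, 47.0], [423.5, -148.1, 47.0]]
[np.float64(60.3), np.float64(99.4), np.float64(60.5), np.float64(98.5)]
nose [[ 471.6 -179.6   59. ]] clip root [[ 515.3 -180.4   53. ]]
```

View pics/p7.png

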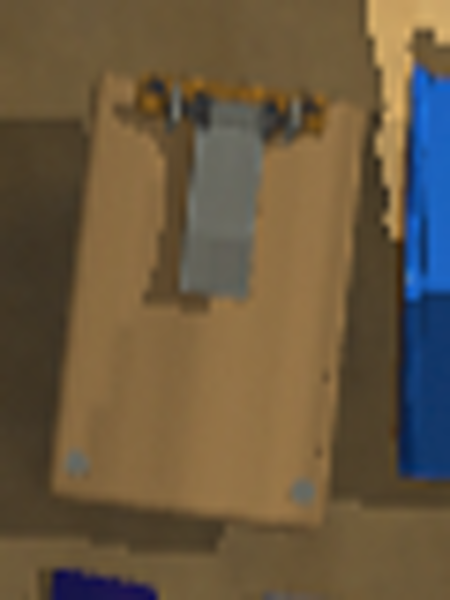

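Call:
arm_command --steps '[[[0, 0, 0, -0.4, 0, 0, 0], [0, 0, 0, -0.6, 0, 0, 0], [0, 0, 0, -0.6, 0, 0, 0], [0, 0, 0, -0.6, 0, 0, 0.37], [0, 0, 0, 0, 0, 0, 0.37], [0, 0, 0, 0, 0, 0, 0]]]'

```text
time_s: 26.88
eef_pos: [418.0, -100.2, 128.0]
ee_rot: [0.0, 1.0, 0.009, 0.001]
force: [-0.4, 0.7, -0.5]
grip_width: 0.422
grip_force: 39.8
```

The close-up shows the board with its clip on the centre line: nose at (215,290), root at (235,110), fixing screws at the near end. The clip direction agrees with the board pose fit.

Call:
arm_command --steps '[[[0, 0, 0, 0, 0, 0, 0.25], [0, 0, 0, 0, 0, 0, 0]]]'

```text
time_s: 27.12
eef_pos: [417.8, -100.1, 127.2]
ee_rot: [-0.0, 1.0, -0.009, -0.0]
force: [-0.5, 0.1, 0.4]
grip_width: 0.427
grip_force: 39.8
```

Run:
```python
from h import *
go(429.5,-178.8,68,-91.1)
```

```text
pos [ 417.8 -100.1  127.2] yaw_y -91.1 tilt 0.02 turn z shares 0.01 shift shares [0.265 1.57  1.185] now-axes [0.264 1.57  1.185]
```

Call:
arm_command --steps '[[[0, 0.1, 0.5, 0, 0, 0, 0], [0, 0.1, 0.5, 0, 0, 0, 0], [0, 0.06, 0.57, 0, 0, 0, 0], [0, 0, 0, 0, 0, 0, 0], [0, 0, 0, 0.5, 0, 0, 0], [0, 0, 0, 0.4, 0, 0, 0], [0, 0, 0, 0.25, 0, 0, 0], [0, 0, 0, 0, 0, 0, 0]]]'

```text
time_s: 28.12
eef_pos: [429.1, -178.3, 69.4]
ee_rot: [-0.0, 1.0, -0.009, -0.001]
force: [0.4, -1.0, -1.1]
grip_width: 0.428
grip_force: 39.8
```

Call:
arm_command --steps '[[[0, 0, 0, 0, 0, 0, 0], [0, 0, 0, 0.02, 0, 0, 0], [0, 0, 0, 0, 0, 0, 0]]]'

```text
time_s: 28.5
eef_pos: [429.4, -178.9, 69.1]
ee_rot: [0.0, 1.0, -0.01, 0.0]
force: [0.7, -0.3, -1.0]
grip_width: 0.421
grip_force: 39.8
```

Run:
```python
from h import *
go(429.5,-178.8,66,-91.1); print(sense()["force"])
```

```text
pos [ 429.4 -178.9   69.1] yaw_y -91.1 tilt 0.03 turn z shares -0.0 shift shares [ 0.001 -0.003  0.062] now-axes [ 0.001 -0.003  0.062]
[ 0.69219372 -0.25795649 -0.99297688]
```

Call:
arm_command --steps '[[[0, 0, 0, 0.04, 0, 0, 0], [0, 0, 0, 0.02, 0, 0, 0], [0, 0, 0, 0, 0, 0, 0]]]'

```text
time_s: 28.88
eef_pos: [429.3, -178.8, 65.7]
ee_rot: [-0.0, 1.0, -0.01, -0.0]
force: [-0.7, -0.1, 0.1]
grip_width: 0.424
grip_force: 39.8
```

Call:
arm_command --steps '[[[0, 0, 0, 0.02, 0, 0, 0], [0, 0, 0, 0, 0, 0, 0]]]'

```text
time_s: 29.12
eef_pos: [429.4, -178.9, 65.4]
ee_rot: [0.0, 1.0, -0.01, 0.0]
force: [-2.9, 1.6, 8.0]
grip_width: 0.424
grip_force: 41.4
```

Call:
arm_command --steps '[[[0, 0, 0, 0.02, 0, 0, 0], [0, 0, 0, 0, 0, 0, 0]]]'

```text
time_s: 29.38
eef_pos: [429.4, -178.9, 65.2]
ee_rot: [0.0, 1.0, -0.01, 0.0]
force: [-6.8, 3.3, 20.1]
grip_width: 0.421
grip_force: 43.4
```

Call:
arm_command --steps '[[[0, 0, 0, -0.03, 0, 0, 0], [0.5, 0, 0, 0, 0, 0, 0], [0.5, 0, 0, -0.03, 0, 0, 0], [0.5, 0, 0, 0, 0, 0, 0], [0, 0, 0, 0, 0, 0, 0], [0, 0, 0, 0, 0, 0, 0], [0, 0, 0, 0, 0, 0, 0]]]'

```text
time_s: 30.25
eef_pos: [429.4, -178.9, 67.2]
ee_rot: [0.0, 1.0, -0.01, 0.0]
force: [-3.0, 0.3, 6.6]
grip_width: 0.408
grip_force: 39.1
```

Run:
```python
from h import *
s=sense();print(s["force"]);go(479.5,-179.73,67,-91.1,s)
```

```text
[-2.9622004   0.27669423  6.63840263]
pos [ 429.4 -178.9   67.2] yaw_y -91.1 tilt 0.01 turn z shares -0.0 shift shares [ 1.002 -0.003  0.005] now-axes [ 1.002 -0.004  0.005]
```

Call:
arm_command --steps '[[[0, 0, 0, -0.01, 0, 0, 0], [0, 0.1, 0, 0, 0, 0, 0], [0, 0.1, 0, 0, 0, 0, 0], [0, 0.1, 0, 0, 0, 0, 0], [0, 0.1, 0, 0, 0, 0, 0], [0, 0.1, 0, 0, 0, 0, 0], [0, 0, 0, 0, 0, 0, 0]]]'

```text
time_s: 31.12
eef_pos: [454.9, -179.4, 67.4]
ee_rot: [0.0, 1.0, -0.01, 0.0]
force: [0.6, -0.1, 2.9]
grip_width: 0.411
grip_force: 40.7
```

Call:
arm_command --steps '[[[0, 0.1, 0, 0, 0, 0, 0], [0, 0.1, 0, 0, 0, 0, 0], [0, 0.1, 0, 0, 0, 0, 0], [0, 0.1, 0, 0, 0, 0, 0], [0, 0, 0, 0, 0, 0, 0]]]'

```text
time_s: 31.75
eef_pos: [474.4, -179.7, 67.3]
ee_rot: [-0.0, 1.0, -0.01, -0.0]
force: [-1.3, 1.7, 4.2]
grip_width: 0.411
grip_force: 41.3
```

Run:
```python
from h import *
s=sense();print(s["force"],s["grip_width"]);go(479.5,-179.73,67,-91.1,s)
im=capture("top")[:,:,::-1]; a=capture("scene")[:,:,::-1]
cv2.imwrite("pics/p8.png",np.hstack([cv2.resize(im[150:300,240:440],(400,300),interpolation=2),cv2.resize(a[160:280,240:400],(400,300),interpolation=2)]))
```

```text
[-1.28698136  1.68398542  4.1528373 ] 0.41105250917765085
pos [ 474.4 -179.7   67.3] yaw_y -91.1 tilt 0.01 turn z shares -0.0 shift shares [ 0.102 -0.001  0.007] now-axes [ 0.102 -0.001  0.007]
```

View pics/p8.png

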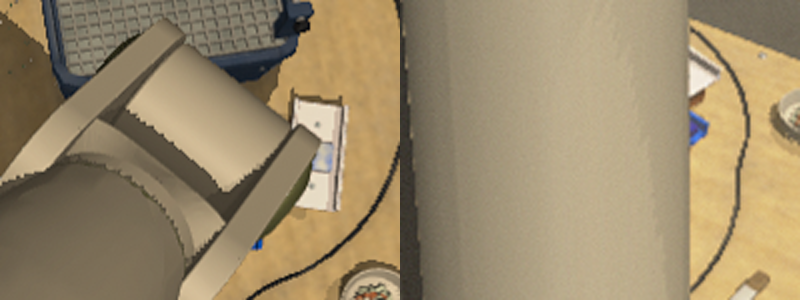

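The pale tile sits mid-length in the white gutter at (322,157). The offcut is still hidden by the arm. I'll push on gently to the stop.

Call:
arm_command --steps '[[[0, 0.05, 0, 0, 0, 0, 0], [0, 0.03, 0, 0, 0, 0, 0], [0, 0, 0, 0, 0, 0, 0]]]'

```text
time_s: 32.22
eef_pos: [477.9, -179.7, 67.3]
ee_rot: [-0.0, 1.0, -0.01, -0.001]
force: [-4.9, 0.2, 6.1]
grip_width: 0.41
grip_force: 41.9
```

Call:
arm_command --steps '[[[0, 0.03, 0, 0, 0, 0, 0], [0, 0, 0, 0, 0, 0, 0]]]'

```text
time_s: 32.48
eef_pos: [479.2, -179.8, 67.3]
ee_rot: [-0.0, 1.0, -0.01, -0.001]
force: [-5.7, -0.3, 7.7]
grip_width: 0.412
grip_force: 42.3
```

Call:
arm_command --steps '[[[0, 0.02, 0, 0, 0, 0, 0], [0, 0, 0, 0, 0, 0, 0]]]'

```text
time_s: 32.72
eef_pos: [479.5, -179.7, 67.2]
ee_rot: [-0.0, 1.0, -0.01, -0.002]
force: [-11.1, -0.7, 9.8]
grip_width: 0.405
grip_force: 43.5
```

Contact at the stop (11 N) occurs at board x = +7, as expected. Releasing, lifting, and swinging aside.

Call:
arm_command --steps '[[[0.5, 0, 0, 0, 0, 0, 0], [0.53, 0, 0, 0, 0, 0, 0], [0.53, 0, 0, 0, 0, 0, 0], [0.53, 0, 0, -0.3, 0, 0, 0], [0.53, 0, 0, -0.6, 0, 0, 0], [0.53, 0, 0, -0.8, 0, 0, 0], [0.53, 0, 0, -0.8, 0, 0, 0], [0.53, 0, 0, -0.8, 0, 0, 0]]]'

```text
time_s: 33.72
eef_pos: [480.7, -179.7, 234.8]
ee_rot: [0.0, 1.0, -0.01, 0.001]
force: [-0.0, -0.3, -0.3]
grip_width: 0.529
grip_force: 0.0
```

Call:
arm_command --steps '[[[0.53, -0.8, 0.6, 0, 0, 0, 0], [0.53, -0.8, 0.6, 0, 0, 0, 0], [0.53, -0.8, 0.6, 0, 0, 0, 0], [0.53, -0.8, 0.6, 0, 0, 0, 0], [0.53, -0.8, 0.6, 0, 0, 0, 0], [0.53, -0.8, 0.6, 0, 0, 0, 0], [0.53, -0.8, 0.6, 0, 0, 0, 0], [0.53, -0.8, 0.6, 0, 0, 0, 0]]]'

```text
time_s: 34.72
eef_pos: [154.7, -414.3, 233.5]
ee_rot: [0.001, 1.0, -0.01, 0.0]
force: [0.3, -0.7, 0.7]
grip_width: 0.528
grip_force: 0.0
```

Call:
arm_command --steps '[[[0.53, -0.9, 0.2, 0, 0, 0, 0], [0.53, -0.9, 0.2, 0, 0, 0, 0], [0.53, -0.9, 0.2, 0, 0, 0, 0], [0.53, 0, 0, 0, 0, 0, 0]]]'

```text
time_s: 35.22
eef_pos: [18.4, -441.3, 233.1]
ee_rot: [0.001, 1.0, -0.012, -0.0]
force: [0.1, -0.2, -0.1]
grip_width: 0.534
grip_force: 0.0
```

Run:
```python
from h import *
im=capture("top")[:,:,::-1]; a=capture("scene")[:,:,::-1]
cv2.imwrite("pics/raw9.png",im);cv2.imwrite("pics/p9.png",cv2.resize(im[180:310,240:430],None,fx=4.2,fy=4.2,interpolation=2));cv2.imwrite("pics/p9s.png",cv2.resize(a[100:300,200:420],(660,600),interpolation=2))
```

```text
(no output)
```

View pics/p9.png

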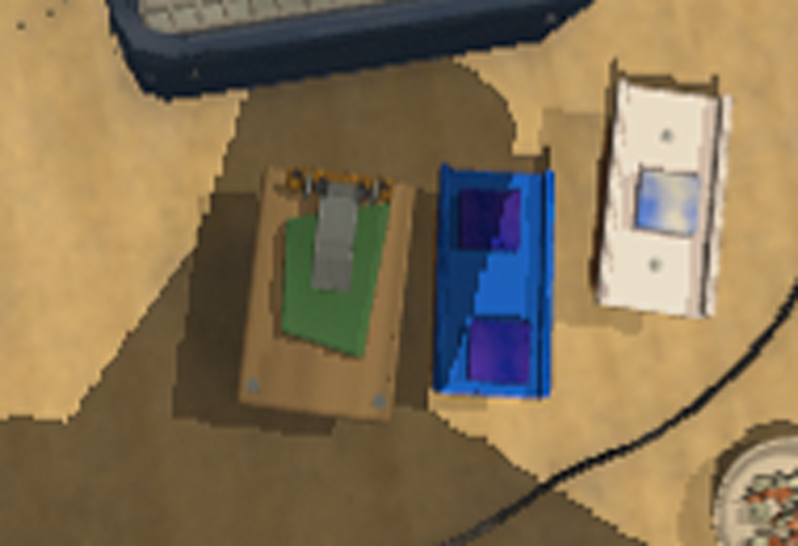

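View pics/p9s.png

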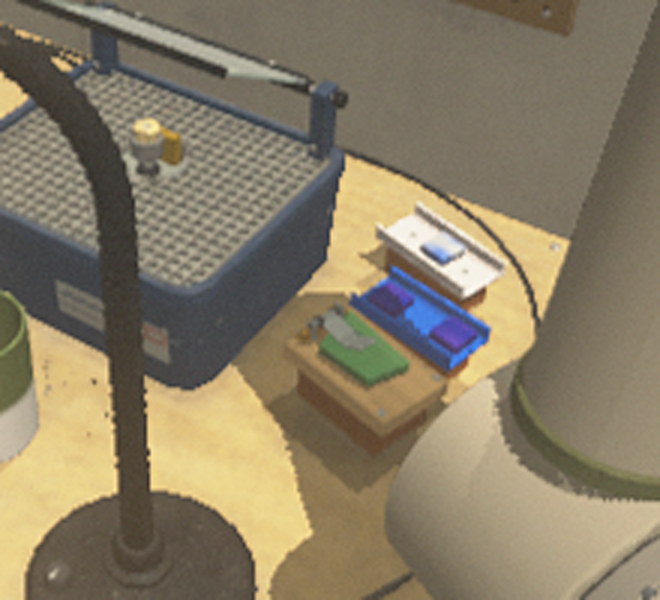

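Both navy tiles lie flat in the blue gutter at (489,220) and (499,350), the pale one in the white gutter at (667,202). The offcut is under the clip with its leading corner at (389,205), next to the brass stop. One numeric check before handing in.

Run:
```python
from fit import *
T=lambda p,z:atz("top",A(p),z)
o=fit(T([(287,220),(389,205),(361,356),(283,330)],55),[(21,-19),(-21,-32),(-17,32),(17,26)],"offcut")
fb=lambda c,yaw,p:(R.from_euler('z',-yaw,degrees=True).as_matrix()[:2,:2]@(np.array(p)[:2]-c)).round(1)
print("off in board",fb([472.5,-179.6],-1.1,o[:2]))
for p in [(489,220),(499,350)]: print("blue",fb([484.6,-248.4],2.8,T([p],43)[0]))
print("white",fb([527.3,-316.8],-2,T([(667,202)],43)[0]))
```

```text
offcut [ 479.2 -179.7] yaw -272.3 res 0.8
off in board [ 6.7 -0. ]
blue [25.8  2.6]
blue [-28.3  -2.4]
white [-1.7 -1.1]
```

```bash
python3 -c "
from rig import *
print(finish_job())"
```

```text
the job is handed in; nothing more can be done
None
```

The job is handed in at about 35 s of the 102 s allowed: both dark blue tiles lie in the blue gutter, the pale tile in the white gutter, and the offcut is under the clip at the stop (centre at x = +6.7 mm), with everything let go and the mug never approached.

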